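# Clear the sample carousel

### The arm

A 6-joint arm with a two-finger parallel gripper is mounted at the origin on the work surface. World frame = base frame: x ahead of the robot, y to its left, z up, the work surface at z = 0. Lengths are in mm, angles in rad, forces in N, time in s.
With the tool pointing down it reaches from about 350 to 975 mm from the base axis. Payload 7.1 kg.
Tool frame: the origin (TCP) lies at the very end of the fingers, on their centre line; the grasp point (between the pads) lies 19 mm behind it; z points along the fingers, y is the line along which they close (so a half turn about z gives the same grasp; the last joint's range is limited). The gripper opens to 88 mm and grips with 3 to 60 N. Pads are 20 mm wide; open, the fingers measure 115 mm over their backs; the gripper's body (75 mm by 178 mm) begins 61 mm behind the grasp point.
Start: joints at [1.197, 0.423, 1.63, -0, 1.089, -0.019], TCP at [217.095, 586.067, 222.675] pointing down, gripper open.
Joint ranges: [-3, 3], [-0.9, 2.11], [0.09, 2.58], [-1.31, 4.45], [0.11, 2.69], [-2.54, 2.54]. Speed limits (rad/s): [2.39, 2.39, 3.01, 3.14, 3.14, 3.14].

### API

Orientations are given as a rotation vector (axis times angle).
In Python, from workcell import ctrl, optics gives the robot as it stands.
- The arm moves only by the shell command python3 -m jog 'ROWS'. ROWS is JSON, a list of rows, each a list of 7 numbers: the shift along the tool's x, y, z in units of 40 mm (1.0 is 40 mm), then the turn, a rotation vector about the tool's x, y, z in units of 6 degrees (1.0 is 6 degrees), then the opening, from 0 (shut) to 1 (fully open). A call has 1 to 20 rows; each row shifts and turns the commanded pose from where the row before left it, along the tool's axes as they then stand; what a row does not reach is not made up. A row lasts 1/10 s, in which the tool goes at most 50 mm and 8.59 degrees, less where a joint would pass 70% of its speed; a pose out of reach is approached as far as the arm can. A call is refused whole if a number of a shift passes 1 or a number of a turn 1, either way. A call with a gripper value outside its range is refused whole. The fingers move at their own pace and stop on an object; the grip force is fixed at half the most. Time passes only in rows, so rows that do not move let the fingers close. It gives the time, the measured TCP pose, the force, the opening and the grip force at its end, in the units of the state.
- ctrl.get_obs(): the state, without advancing time (a new reading comes with each control period).
- optics.get_image(name): name is "side" or "top"; returns the picture (420x560x3 uint8, red, green, blue); there is no depth.
- optics.camera_model(name): a dict with "fov_y" (degrees; the focal length in pixels is half the picture's height over the tangent of half this angle, whatever the lens; pixels are square), "cx", "cy" (the principal point, pixels), "view" (4x4, takes a point from world to camera coordinates). Camera axes: x right, y up, looking along -z (the intrinsics and any distortion apply to the point x, -y, -z); pixel columns grow to the right and rows downward; lengths in mm; the calibration is good to about 2 mm. A picture is of the moment at which its call begins. camera_model takes no time and is no camera call.
- ctrl.close_job(): hands the job in; it is judged then, once.
Trained networks look in the newest picture that a camera, given by its name, has taken for a name from the list of things; names that differ only in an ending like _2 or _b are one class to them, and where a whole thing is asked for, a point or a joint stands for the part that bears it (a point fixed in the world has none). Each returns a list of dicts, best first, with "conf" (0 to 1); they miss things now and then, are a little off and sometimes report something else, mostly with a low value. They report only what shows in the picture. A call takes as long as a camera call. They do not tell look-alikes from the thing itself.
- optics.masks_of(target, camera): "pixels" (420x560 bool, what is visible of it) and "extent" ([centre column, centre row, width, height] in pixels, round what is visible of it).
The state is a dict: "t": time; "qpos": joint angles; "qvel": joint speeds; "joint_torque": joint torques, N m; "ee_pos": TCP position; "orientation": TCP orientation; "ft_force": force on the tool from outside, world axes, zero at the start; "moment": the same for the moment, N m; "width": finger opening in mm; "grasp_force": force on a finger pad.
Only numpy, scipy, OpenCV 4.12 (cv2) and the standard library are available. Lean on these libraries where they do the work, as an engineer would, in place of code of your own. Each camera call takes 0.05 s, during which the arm holds its last target. There are 200 camera calls.

### The job

Clear every bottle off the spinning carousel: the bottles that lie tipped over at the start have leaked, so slide the yellow waste bin's lid open, put them in the bin and slide the lid fully shut again; the bottles that are standing are good, so set them down gently, upright, on the floor of the empty tray (the one without the tip box). Keep the good bottles standing and do not disturb the tip box, the beaker or the pen.

Things in the scene. Friction and masses are not known exactly. Their poses are not given: they have to be found in the camera images.
- carousel: round grey turntable, 280 mm across, its flat top 40 mm above the table; spins freely about its vertical axis at the least push and slowly coasts to rest. Origin: on its axis at table height
- bottle_1: amber square bottle, body 48 x 48 x 56 mm, round white cap 36 mm across, 20 mm high; about 120 g. Origin: mid-height on its axis, 38 mm above its base; z runs from base to cap, x and y square to the sides. At the start it stands on the carousel (z up) or lies on a side (z level, origin 24 mm above the platter, cap roughly toward the carousel's axis); may be absent
- bottle_2: amber square bottle, body 48 x 48 x 56 mm, round white cap 36 mm across, 20 mm high; about 120 g. Origin: mid-height on its axis, 38 mm above its base; z runs from base to cap, x and y square to the sides. At the start it stands on the carousel (z up) or lies on a side (z level, origin 24 mm above the platter, cap roughly toward the carousel's axis); may be absent
- bottle_3: amber square bottle, body 48 x 48 x 56 mm, round white cap 36 mm across, 20 mm high; about 120 g. Origin: mid-height on its axis, 38 mm above its base; z runs from base to cap, x and y square to the sides. At the start it stands on the carousel (z up) or lies on a side (z level, origin 24 mm above the platter, cap roughly toward the carousel's axis); may be absent
- bottle_4: amber square bottle, body 48 x 48 x 56 mm, round white cap 36 mm across, 20 mm high; about 120 g. Origin: mid-height on its axis, 38 mm above its base; z runs from base to cap, x and y square to the sides. At the start it stands on the carousel (z up) or lies on a side (z level, origin 24 mm above the platter, cap roughly toward the carousel's axis); may be absent
- bottle_5: amber square bottle, body 48 x 48 x 56 mm, round white cap 36 mm across, 20 mm high; about 120 g. Origin: mid-height on its axis, 38 mm above its base; z runs from base to cap, x and y square to the sides. At the start it stands on the carousel (z up) or lies on a side (z level, origin 24 mm above the platter, cap roughly toward the carousel's axis); may be absent
- bottle_6: amber square bottle, body 48 x 48 x 56 mm, round white cap 36 mm across, 20 mm high; about 120 g. Origin: mid-height on its axis, 38 mm above its base; z runs from base to cap, x and y square to the sides. At the start it stands on the carousel (z up) or lies on a side (z level, origin 24 mm above the platter, cap roughly toward the carousel's axis); may be absent
- bin: fixed yellow waste bin, open box 200 (x) x 140 (y) x 150 mm high, walls and floor 5 mm thick, covered by the sliding lid. Origin: centre of its underside; x is the direction in which the lid slides open (away from the robot), z up
- bin_lid (a joint): travel of the bin's red sliding lid, m: 0 shut, 0.13 fully open (bin's +x); may start up to 20 mm open. Lid 202 x 142 x 6 mm, top 157 mm above the table; friction about 1.5 N, stays where it is left. Fully open it uncovers the 125 mm of the mouth nearest the robot (bin x from -95 to +29 mm)
- lid_grip (a point): point to grip on the white upright fin on the lid, 24 mm above the lid's top (181 mm above the table). The fin is 20 mm thick (along bin x), 60 mm long (along bin y) and stands 35 mm above the lid's top; at lid travel 0 this point is at bin x = -40 mm, y = 0
- tray_a: one of two alike fixed shallow aluminium trays, 110 (x) x 180 (y) x 18 mm high, walls and floor 4 mm thick, inside 102 x 172 mm. Origin: centre of its underside; z up. Which tray holds the tip box changes from start to start
- tray_b: one of two alike fixed shallow aluminium trays, 110 (x) x 180 (y) x 18 mm high, walls and floor 4 mm thick, inside 102 x 172 mm. Origin: centre of its underside; z up. Which tray holds the tip box changes from start to start
- tip_box: white pipette tip box with yellow-green tips, 80 x 116 mm, 70 mm high, loose, standing in one of the two trays; leave it. Origin: centre of its underside
- beaker: loose glass beaker, 72 mm across, 90 mm high, a bystander standing on the table. Origin: centre of its underside
- pen: loose black and blue marker pen 140 mm long, 12 mm thick, lying on the table, a bystander. Origin: middle of its underside, x along it
Mind the look-alikes: they are no part of the job. Leave any red look-alike of the bottle_2 alone. What is shaped like the bottle_6 but pink or red is not meant.

How it is judged:
By the outcome, as a careful person would: the job done as asked, in the order asked, and still so for the second after the job is handed in, with the robot touching nothing.
Of bottle_1, bottle_2, bottle_3, bottle_4, bottle_5, bottle_6 only 4 to 6 are there at a start; the rules pass over those that are not, and their reading is None.
At some moment in a run one of bottle_2, bottle_4, bottle_6 may be knocked a few centimetres aside while the robot is not near it.
It also fails if it takes over 208 s, if anything falls off the work surface, if the arm or the gripper's body presses on something with over 40 N, if the wrist force passes 120 N, or if a joint passes its speed limit or range.

## Working session

There is one attempt and no reset: what is moved stays moved. The work goes in short steps, Python scripts to look and compute and a shell command to move; the robot and the scene stay as the last step left them, time stands still between calls to the robot, and variables do not carry over. Pictures are saved under pics/ and viewed, at most 14 in all, crops included, and the job is handed in when it is done.

```bash
ls; mkdir -p pics
python3 - <<'E'
from workcell import ctrl, optics
import cv2
for n in("top","side"):
    im=optics.get_image(n); cv2.imwrite(f"pics/{n}0.png",im[:,:,::-1]); print(n,optics.camera_model(n))
print(ctrl.get_obs())
E
```

```text
pics
top {'fov_y': 47.11559750104466, 'cx': 277.33047010188767, 'cy': 207.09898389010934, 'view': array([[ 2.33726438e-02, -9.99577322e-01,  1.72886098e-02,
        -3.01835069e+01],
       [ 9.96875237e-01,  2.46077192e-02,  7.50614553e-02,
        -5.17830462e+02],
       [-7.54551618e-02,  1.54802024e-02,  9.97029028e-01,
        -1.33326758e+03],
       [ 0.00000000e+00,  0.00000000e+00,  0.00000000e+00,
         1.00000000e+00]])}
side {'fov_y': 53.3547600835667, 'cx': 274.0595394277015, 'cy': 212.0961386234104, 'view': array([[ 8.24451774e-01, -5.65665609e-01,  1.73692653e-02,
        -4.40089169e+02],
       [ 3.04933949e-01,  4.69874587e-01,  8.28391912e-01,
        -2.60251884e+02],
       [-4.76754191e-01, -6.77672702e-01,  5.59879585e-01,
        -1.08955042e+03],
       [ 0.00000000e+00,  0.00000000e+00,  0.00000000e+00,
         1.00000000e+00]])}
{'t': 0.1, 'qpos': array([ 1.19697267e+00,  4.23728897e-01,  1.63054615e+00, -3.62372709e-05,
        1.08860608e+00, -1.90314864e-02]), 'qvel': array([ 0.00183842, -0.00202338, -0.00248526, -0.0018421 , -0.00104788,
        0.00073206]), 'joint_torque': array([-4.19330681e-04, -5.45614600e+01, -2.74324161e+01,  6.44743466e-02,
        1.88028667e-02, -5.51915070e-05]), 'ee_pos': array([216.95609933, 585.6401304 , 222.02810483]), 'orientation': array([-5.54322870e-01, -3.09207768e+00,  1.99470994e-03]), 'ft_force': array([ 0.64015935, -0.85547406,  0.07813979]), 'moment': array([ 0.01999424, -0.00228779,  0.00503187]), 'grasp_force': 0.0, 'width': 87.64989628145433}
```

View pics/top0.png

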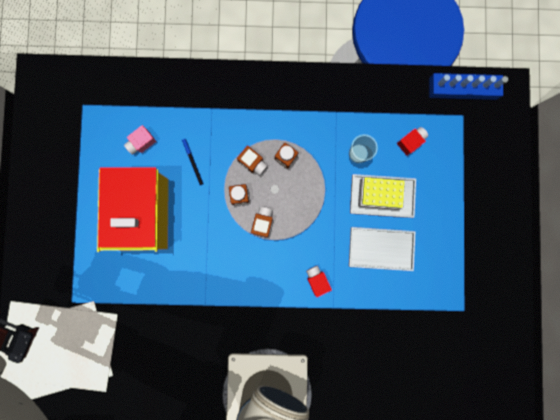

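View pics/side0.png

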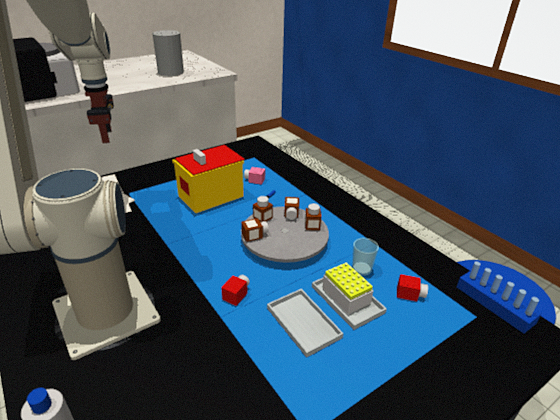

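The top view shows four bottles: two standing at about (287,154) and (237,194), and two tipped at (251,160) and (262,223). The empty tray is at (382,249), the bin at (132,208) with its fin at (122,222). There are pink and red look-alikes off the carousel.

```bash
cat > h.py <<'E'
import numpy as np, cv2
from workcell import ctrl, optics
def P(n,u,v,z):
    m=optics.camera_model(n); f=210/np.tan(np.radians(m["fov_y"]/2)); V=m["view"]
    d=V[:3,:3].T@np.array([(u-m["cx"])/f,-(v-m["cy"])/f,-1]); c=-V[:3,:3].T@V[:3,3]
    return (c+d*(z-c[2])/d[2])[:2]
def Q(n,p):
    m=optics.camera_model(n); f=210/np.tan(np.radians(m["fov_y"]/2)); c=m["view"]@np.append(p,1.)
    return np.array([m["cx"]+f*c[0]/-c[2], m["cy"]-f*c[1]/-c[2]])
def rect(mask,n,z):
    c=max(cv2.findContours(mask.astype(np.uint8),0,2)[0],key=cv2.contourArea)[:,0]
    w=np.array([P(n,u,v,z) for u,v in c],np.float32); return cv2.minAreaRect(w)
def rv():  # state in short
    o=ctrl.get_obs(); return o["t"],o["ee_pos"].round(1),o["orientation"].round(3),round(o["width"],1),o["ft_force"].round(1)
E
python3 - <<'E'
from h import *
im=optics.get_image("top")
print(rv())
for t,z in (("bottle_1",84),("bin",150),("bin_lid",157),("lid_grip",192),("tray_a",18),("tip_box",70),("carousel",40),("beaker",45),("pen",6)):
    for d in optics.masks_of(t,"top")[:8]:
        print(t,round(d["conf"],2),np.round(d["extent"]),np.round(P("top",*d["extent"][:2],z)), [np.round(a,1) for a in rect(d["pixels"],"top",z)])
c=im[125:255,210:340]; cv2.imwrite("pics/c1.png",cv2.resize(c,None,fx=4.6,fy=4.6,interpolation=cv2.INTER_CUBIC)[:,:,::-1])
E
```

```text
(0.15, array([217. , 585.7, 222.1]), array([-5.540e-01, -3.092e+00,  2.000e-03]), 87.7, array([ 0.2, -0.2,  0.2]))
bottle_1 0.95 [261. 222.  26.  31.] [474.  27.] [array([473.5,  23.5]), array([46.7, 77.8]), np.float64(78.6)]
bottle_1 0.92 [320. 282.  28.  30.] [ 316. -134.] [array([ 320.3, -126.9]), array([77.5, 48.6]), np.float64(27.5)]
bottle_1 0.87 [254. 160.  31.  33.] [639.  50.] [array([634.7,  54.8]), array([82. , 52.9]), np.float64(50.0)]
bottle_1 0.68 [140. 138.  30.  27.] [690. 357.] [array([681.4, 361.5]), array([59.6, 73.2]), np.float64(38.5)]
bottle_1 0.66 [239. 195.  22.  21.] [543.  86.] [array([544.4,  89.2]), array([51.3, 50.5]), np.float64(10.9)]
bottle_1 0.64 [414. 142.  29.  25.] [ 700. -384.] [array([ 706.5, -383.6]), array([46.6, 87.2]), np.float64(39.9)]
bottle_1 0.62 [285. 156.  26.  31.] [653. -35.] [array([653.9, -36.4]), array([50.6, 58.9]), np.float64(55.5)]
bin 0.76 [133. 209.  74.  87.] [495. 347.] [array([494.2, 349. ]), array([210.2, 175.6]), np.float64(1.4)]
lid_grip 0.84 [128. 208.  62.  78.] [494. 349.] [array([495.8, 351.3]), array([193.4, 138.5])
[... 230 characters left out ...]
 np.float64(87.5)]
tip_box 0.63 [381. 193.  44.  31.] [ 561. -298.] [array([ 557.3, -298.7]), array([125.2,  88.2]), np.float64(85.5)]
tip_box 0.52 [382. 198.  66.  38.] [ 547. -300.] [array([ 551.5, -302.8]), array([175.1, 106.3]), np.float64(87.3)]
carousel 0.83 [273. 190. 100.  98.] [565.  -4.] [array([564.7,  -9.8]), array([270.9, 277.7]), np.float64(42.0)]
carousel 0.3 [384. 193.  45.  30.] [ 563. -313.] [array([ 562. , -304.7]), array([125.8,  86.1]), np.float64(86.1)]
beaker 0.64 [362. 150.  26.  34.] [ 681. -250.] [array([ 682.5, -252.1]), array([73.5, 83.8]), np.float64(64.5)]
pen 0.51 [192. 161.  18.  45.] [645. 227.] [array([644.7, 226.5]), array([134.4,  10.7]), np.float64(24.4)]
```

View pics/c1.png

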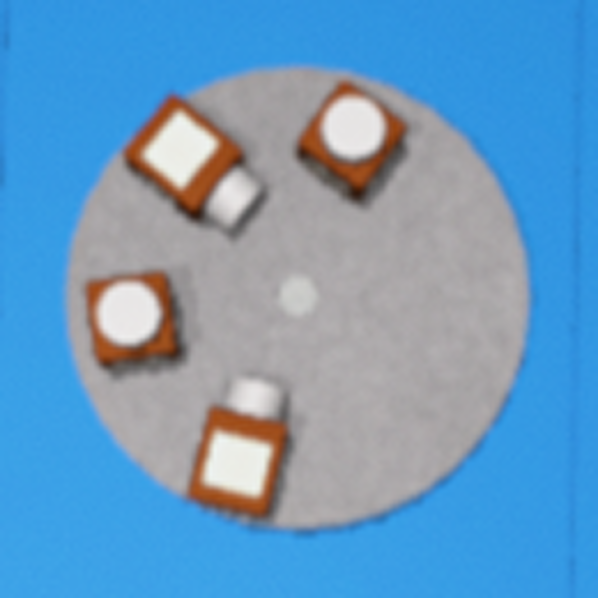

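Two tipped bottles (white label up, caps toward the hub) and two standing ones are clear in the crop; the hub is at crop (298,295). Now I'll locate the fin precisely.

```bash
cat >> h.py <<'E'
def R():
    o=ctrl.get_obs(); return cv2.Rodrigues(o["orientation"])[0],o["ee_pos"]
def go(x,y,z,yaw):
    "first turn (units, tool z), then shift (units, tool x y z) after the turn; yaw = world angle of tool y, deg (mod 180)"
    r,p=R(); cur=np.degrees(np.arctan2(r[1,1],r[0,1])); d=(cur-yaw+90)%180-90
    a=np.radians(yaw if abs(((cur-d)-yaw+180)%360-180)<1 else yaw+180)
    ty=np.array([np.cos(a),np.sin(a),0]); tz=np.array([0,0,-1.]); tx=np.cross(ty,tz)
    D=np.array([x,y,z])-p
    print("t %.1f at"%ctrl.get_obs()["t"],p.round(1),"yaw %.1f q6 %.2f tilt"%(cur,ctrl.get_obs()["qpos"][5]),r[:2,2].round(3),"turn %.2f"%(d/6),"shift",(np.array([tx@D,ty@D,tz@D])/40).round(3))
E
python3 - <<'E'
from h import *
im=optics.get_image("top").astype(int)
w=np.zeros(im.shape[:2],bool); w[212:234,104:146]=(im.min(2)>150)[212:234,104:146]
f=rect(w,"top",192); print("fin",f)
lid=np.zeros_like(w); s=im[150:265,85:180]; lid[150:265,85:180]=(s[:,:,0]>150)&(s[:,:,1]<70)&(s[:,:,2]<70)
print("lid",rect(lid,"top",157))
yel=np.zeros_like(w); yel[150:265,85:180]=(s[:,:,0]>150)&(s[:,:,1]>120)&(s[:,:,2]<90)
ys,xs=np.nonzero(yel); print(xs.min(),xs.max(),ys.min(),ys.max())
print("front edge",P("top",130,ys.max(),150))
go(*f[0],230,0)
E
```

```text
fin ((459.76068115234375, 360.456787109375), (19.46653938293457, 55.95333480834961), 1.391514539718628)
lid ((499.4977722167969, 361.68048095703125), (196.4472198486328, 139.35934448242188), 1.5022913217544556)
98 157 170 250
front edge [391.56847972 351.17694734]
t 0.7 at [217.1 586.1 222.7] yaw 69.7 q6 -0.02 tilt [0. 0.] turn 11.61 shift [-5.64   6.066 -0.183]
```

```bash
python3 -m jog '[[0,0,0,0,0,1,1],[0,0,0,0,0,1,1],[0,0,0,0,0,1,1],[0,0,0,0,0,1,1],[0,0,0,0,0,1,1],[0,0,0,0,0,1,1],[0,0,0,0,0,1,1],[0,0,0,0,0,1,1],[0,0,0,0,0,1,1],[0,0,0,0,0,1,1],[0,0,0,0,0,1,1],[0,0,0,0,0,0.35,1],[-0.725,0.74,0,0,0,0,1],[-0.725,0.74,0,0,0,0,1],[-0.725,0.74,0,0,0,0,1],[-0.725,0.74,0,0,0,0,1],[-0.725,0.74,0,0,0,0,1],[-0.725,0.74,0,0,0,0,1],[-0.725,0.74,0,0,0,0,1],[-0.725,0.74,0,0,0,0,1]]'; python3 -c "
from h import *
go(459.8,360.5,166,1.5)"
```

```text
t: 2.65
ee_pos: [461.3, 359.4, 222.9]
orientation: [2.191, 2.252, 0.001]
ft_force: [-0.4, 1.4, 0.3]
width: 87.7
grasp_force: 0.0
t 2.6 at [461.3 359.4 222.9] yaw 1.6 q6 0.61 tilt [0. 0.] turn 0.01 shift [ 0.029 -0.037  1.422]
```

```bash
python3 -m jog '[[0.03,-0.04,0.4,0,0,0,1],[0,0,0.4,0,0,0,1],[0,0,0.4,0,0,0,1],[0,0,0.2,0,0,0,1],[0,0,0,0,0,0,0],[0,0,0,0,0,0,0],[0,0,0,0,0,0,0],[0,0,0,0,0,0,0],[0,0,0,0,0,0,0],[0,0,0,0,0,0,0],[0,0,0,0,0,0,0],[0,0,0,0,0,0,0]]'
```

```text
t: 3.85
ee_pos: [458.5, 361.8, 166.7]
orientation: [-2.191, -2.252, -0.0]
ft_force: [0.7, -1.0, -0.2]
width: 27.1
grasp_force: 0.0
```

```bash
python3 -m jog '[[0,0,0,0,0,0,0],[0,0,0,0,0,0,0],[0,0,0,0,0,0,0],[0,0,0,0,0,0,0],[0,0.25,0,0,0,0,0],[0,0.25,0,0,0,0,0],[0,0.25,0,0,0,0,0],[0,0.25,0,0,0,0,0],[0,0.25,0,0,0,0,0],[0,0.25,0,0,0,0,0],[0,0.25,0,0,0,0,0],[0,0.25,0,0,0,0,0],[0,0.25,0,0,0,0,0],[0,0.25,0,0,0,0,0],[0,0.25,0,0,0,0,0],[0,0.1,0,0,0,0,0],[0,0,0,0,0,0,0]]'
```

```text
t: 5.55
ee_pos: [573.6, 365.2, 166.7]
orientation: [2.191, 2.251, 0.002]
ft_force: [1.9, 3.3, -0.5]
width: 19.9
grasp_force: 30.0
```

Moving well; creep to the stop.

```bash
for i in 1; do python3 -m jog '[[0,0.1,0,0,0,0,0],[0,0.05,0,0,0,0,0],[0,0,0,0,0,0,0]]'; done; python3 -m jog '[[0,0.05,0,0,0,0,0],[0,0.05,0,0,0,0,0],[0,0,0,0,0,0,0]]'
```

```text
t: 5.85
ee_pos: [578.7, 365.3, 166.7]
orientation: [2.191, 2.252, 0.001]
ft_force: [-0.2, 4.4, 0.2]
width: 20.1
grasp_force: 30.0
t: 6.15
ee_pos: [581.7, 365.4, 166.7]
orientation: [-2.19, -2.251, 0.002]
ft_force: [-4.6, 4.9, 2.2]
width: 19.6
grasp_force: 30.0
```

```bash
python3 -m jog '[[0,0.06,0,0,0,0,0],[0,0,0,0,0,0,0],[0,0,0,0,0,0,0]]'
```

```text
t: 6.45
ee_pos: [581.7, 365.4, 166.7]
orientation: [-2.188, -2.249, 0.008]
ft_force: [-14.6, 3.2, 7.5]
width: 19.9
grasp_force: 30.0
```

```bash
python3 -m jog '[[0,-0.1,0,0,0,0,1],[0,0,0,0,0,0,1],[0,0,0,0,0,0,1],[0,0,0,0,0,0,1],[0,0,-0.5,0,0,0,1],[0,0,-0.5,0,0,0,1],[0,0,-0.5,0,0,0,1],[0,0,-0.5,0,0,0,1],[0,0,0,0,0,0,1]]'
cat >> h.py <<'E'
def bottles():
    im=optics.get_image("top").astype(int); out=[]
    for d in optics.masks_of("bottle_1","top"):
        u,v=d["extent"][:2]; x,y=P("top",u,v,80)
        if np.hypot(x-560,y)>150: continue
        m=d["pixels"]; k=cv2.dilate(m.astype(np.uint8),np.ones((3,3)))>0
        s=im.sum(2); w=m&(im.min(2)>120)&(im.max(2)-im.min(2)<60)
        o=m&((im[:,:,0]-im[:,:,2])>50)
        r=rect(m,"top",84)
        # lying: midline z 88 top face
        r2=rect(m,"top",86); cw=P("top",*np.argwhere(w).mean(0)[::-1],116)
        ow=np.argwhere(o).mean(0)[::-1]
        print("conf %.2f"%d["conf"],"px",np.round([u,v]),"rect86",[np.round(a,1) for a in r2],"white116",cw.round(1),"orange60",P("top",*ow,60).round(1))
E
python3 - <<'E'
from h import *
bottles(); print(rv())
E
```

```text
t: 7.35
ee_pos: [582.7, 365.8, 249.8]
orientation: [2.19, 2.25, 0.008]
ft_force: [0.3, -0.2, 1.1]
width: 86.7
grasp_force: 0.0
conf 0.94 px [253. 162.] rect86 [array([635.3,  52.9]), array([79.1, 49.8]), np.float64(51.5)] white116 [631.2  50.7] orange60 [645.6  61.2]
conf 0.82 px [261. 223.] rect86 [array([473. ,  21.8]), array([50.4, 78.8]), np.float64(77.5)] white116 [476.4  22. ] orange60 [466.8  25.1]
conf 0.82 px [286. 155.] rect86 [array([652.6, -37.4]), array([50.6, 53.4]), np.float64(55.6)] white116 [656.1 -36.5] orange60 [655.3 -37.9]
conf 0.55 px [238. 193.] rect86 [array([544.9,  87.5]), array([53.9, 50. ]), np.float64(8.8)] white116 [546.8  88.5] orange60 [547.5  89.2]
(7.45, array([581.1, 364.9, 246.4]), array([2.191, 2.251, 0.   ]), 87.5, array([-0.8, -0.8, -0.3]))
```

Run:
```python
from h import *
go(463.5,24.2,200,77.5)
```

```text
t 7.5 at [581.1 364.9 246.4] yaw 1.6 q6 0.52 tilt [0. 0.] turn -12.66 shift [ 1.026 -8.953  1.16 ]
```

```bash
python3 -m jog '[[0,0,0,0,0,-1,1],[0,0,0,0,0,-1,1],[0,0,0,0,0,-1,1],[0,0,0,0,0,-1,1],[0,0,0,0,0,-1,1],[0,0,0,0,0,-1,1],[0,0,0,0,0,-1,1],[0,0,0,0,0,-1,1],[0,0,0,0,0,-1,1],[0,0,0,0,0,-1,1],[0,0,0,0,0,-1,1],[0,0,0,0,0,-1,1],[0,0,0,0,0,-0.66,1]]' | head -2;  python3 -m jog '[[0.1,-0.9,0,0,0,0,1],[0.1,-0.9,0,0,0,0,1],[0.1,-0.9,0,0,0,0,1],[0.1,-0.9,0,0,0,0,1],[0.1,-0.9,0.1,0,0,0,1],[0.1,-0.9,0.2,0,0,0,1],[0.1,-0.9,0.2,0,0,0,1],[0.1,-0.9,0.2,0,0,0,1],[0.1,-0.9,0.2,0,0,0,1],[0.1,-0.85,0.2,0,0,0,1],[0,0,0,0,0,0,1]]'
python3 - <<'E'
from h import *
bottles()
go(463.5,24.2,52,77.5)
E
```

```text
t: 8.75
ee_pos: [580.2, 364.6, 244.5]
t: 9.85
ee_pos: [461.3, 21.5, 200.4]
orientation: [-0.345, -3.117, 0.002]
ft_force: [-0.1, -0.2, 0.6]
width: 87.7
grasp_force: 0.0
conf 0.79 px [252. 162.] rect86 [array([635.4,  53.6]), array([74.7, 49.6]), np.float64(46.3)] white116 [631.8  51.6] orange60 [643.9  59.7]
conf 0.76 px [285. 158.] rect86 [array([652.1, -36.6]), array([50.1, 54.3]), np.float64(57.4)] white116 [656.3 -36.5] orange60 [654.4 -37.6]
conf 0.43 px [236. 189.] rect86 [array([559.3,  89.6]), array([21.5, 48.1]), np.float64(1.5)] white116 [554.1  87.2] orange60 [566.1  90.2]
t 9.9 at [463.8  23.7 201.7] yaw 77.4 q6 -1.33 tilt [-0.002  0.   ] turn -0.01 shift [0.011 0.01  3.743]
```

```bash
python3 -m jog '[[0,0,0.5,0,0,0,1],[0,0,0.5,0,0,0,1],[0,0,0.5,0,0,0,1],[0,0,0.5,0,0,0,1],[0,0,0.5,0,0,0,1],[0,0,0.5,0,0,0,1],[0,0,0.4,0,0,0,1],[0,0,0.25,0,0,0,1],[0,0,0.1,0,0,0,1],[0,0,0,0,0,0,0],[0,0,0,0,0,0,0],[0,0,0,0,0,0,0],[0,0,0,0,0,0,0],[0,0,0,0,0,0,0],[0,0,0,0,0,0,0],[0,0,0,0,0,0,0],[0,0,0,0,0,0,0],[0,0,0,0,0,0,0],[0,0,0,0,0,0,0]]'
```

```text
t: 11.85
ee_pos: [464.8, 24.2, 53.0]
orientation: [0.341, 3.122, 0.0]
ft_force: [-1.8, 0.3, 6.1]
width: 47.9
grasp_force: 30.0
```

```bash
python3 -m jog '[[0,0,-0.3,0,0,0,0],[0,0,-0.5,0,0,0,0],[0,0,-0.5,0,0,0,0],[0,0,-0.5,0,0,0,0],[0,0,-0.5,0,0,0,0],[0,0,-0.5,0,0,0,0],[0,0,-0.5,0,0,0,0],[0,0,-0.5,0,0,0,0],[0,0,-0.3,0,0,-0.8,0],[0,0,0,0,0,-0.8,0],[0,0,0,0,0,-0.7,0],[0,0,0,0,0,0,0]]'
python3 - <<'E'
from h import *
go(449,345,215,91.5)
E
```

```text
t: 13.05
ee_pos: [464.3, 24.2, 217.3]
orientation: [-0.037, 3.141, -0.0]
ft_force: [0.4, -0.2, -1.5]
width: 48.0
grasp_force: 30.0
t 13.1 at [464.3  24.2 217.3] yaw 91.4 q6 -1.57 tilt [ 0. -0.] turn -0.02 shift [0.171 8.027 0.056]
```

```bash
python3 -m jog '[[0,0.5,0,0,0,0,0],[0,0.9,0,0,0,0,0],[0.1,0.9,0,0,0,0,0],[0.1,0.9,0,0,0,0,0],[0,0.9,0,0,0,0,0],[0,0.9,0,0,0,0,0],[0,0.9,0,0,0,0,0],[0,0.9,0,0,0,0,0],[0,0.8,0,0,0,0,0],[0,0.45,0,0,0,0,0],[0,0,0,0,0,0,0],[0,0,0,0,0,0,0]]'
python3 - <<'E'
from h import *
im=optics.get_image("top"); cv2.imwrite("pics/b1.png",cv2.resize(im[120:280,60:260],None,fx=3,fy=3)[:,:,::-1])
go(449,345,100,91.5)
E
```

```text
t: 14.25
ee_pos: [448.7, 345.3, 216.4]
orientation: [0.036, -3.141, 0.002]
ft_force: [-0.2, -0.8, -0.2]
width: 47.6
grasp_force: 30.0
t 14.3 at [448.8 344.8 216.5] yaw 91.3 q6 -0.96 tilt [-0.001 -0.001] turn -0.04 shift [-0.006  0.004  2.912]
```

View pics/b1.png

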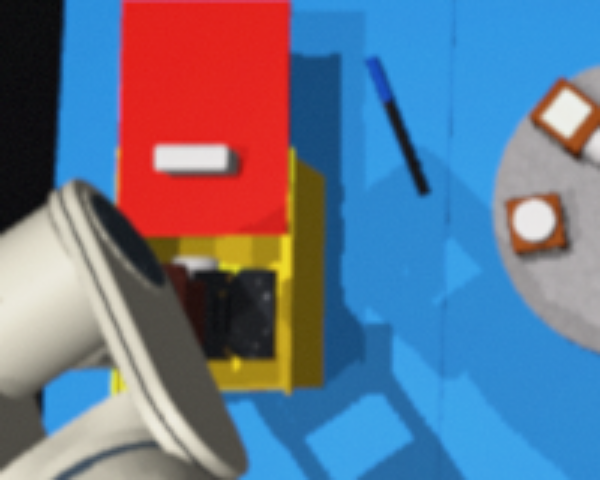

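```bash
python3 -m jog '[[0,0.15,0.2,0,0,0,0],[0,0,0.4,0,0,0,0],[0,0,0.4,0,0,0,0],[0,0,0.4,0,0,0,0],[0,0,0.4,0,0,0,0],[0,0,0.4,0,0,0,0],[0,0,0.4,0,0,0,0],[0,0,0.2,0,0,0,0],[0,0,0,0,0,0,0]]';python3 -m jog '[[0,0,0,0,0,0,0.68],[0,0,0,0,0,0,0.68],[0,0,0,0,0,0,0.68],[0,0,0,0,0,0,0.68],[0,0,-0.4,0,0,0,0.68],[0,0,-0.5,0,0,0,0.68],[0,0,-0.5,0,0,0,0.68],[0,0,-0.5,0,0,0,0.68],[0,0,-0.5,0,0,0,0.68],[0,0,-0.5,0,0,0,0.68],[0,0,0,0,0,0,0.68]]'
python3 - <<'E'
from h import *
bottles()
go(450,345,100,91.5)
E
```

```text
t: 15.2
ee_pos: [448.4, 350.9, 103.4]
orientation: [0.035, -3.139, 0.002]
ft_force: [0.5, -0.0, -1.1]
width: 47.6
grasp_force: 30.0
t: 16.3
ee_pos: [450.3, 353.1, 223.6]
orientation: [-0.037, 3.137, 0.005]
ft_force: [0.2, -0.1, 0.3]
width: 59.6
grasp_force: 0.0
conf 0.85 px [237. 195.] rect86 [array([542. ,  86.4]), array([51.1, 53.4]), np.float64(1.8)] white116 [545.6  88.9] orange60 [543.9  90.2]
conf 0.85 px [283. 157.] rect86 [array([652.3, -35. ]), array([50.2, 55.8]), np.float64(57.4)] white116 [655.8 -35.2] orange60 [654.2 -36. ]
conf 0.68 px [253. 163.] rect86 [array([636.6,  51.2]), array([80.1, 55.3]), np.float64(52.6)] white116 [631.2  49.7] orange60 [645.9  61.9]
t 16.4 at [448.9 352.  220.7] yaw 91.3 q6 -0.95 tilt [0.001 0.   ] turn -0.03 shift [-0.023 -0.175  3.017]
```

```bash
python3 -m jog '[[0,0,0,0,0,-1,0.85],[0,0,0,0,0,-1,0.85],[0,0,0,0,0,-1,0.85],[0,0,0,0,0,-1,0.85],[0,0,0,0,0,-1,0.85],[0,0,0,0,0,-1,0.85],[0,0,0,0,0,-1,0.85],[0,0,0,0,0,-1,0.85],[0,0,0,0,0,-0.28,0.85],[0,0,0,0,0,0,0.85]]'
python3 - <<'E'
from h import *
go(642.5,60,180,141)
E
```

```text
t: 17.4
ee_pos: [448.5, 351.6, 219.6]
orientation: [1.35, -2.835, 0.001]
ft_force: [-0.4, -0.4, -1.0]
width: 74.8
grasp_force: 0.0
t 17.4 at [448.5 351.6 219.6] yaw 140.9 q6 -1.82 tilt [-0.001 -0.001] turn -0.01 shift [ 2.613 -8.358  0.99 ]
```

```bash
python3 -m jog '[[0.1,-0.4,0,0,0,0,0.85],[0.26,-0.84,0,0,0,0,0.85],[0.26,-0.84,0,0,0,0,0.85],[0.26,-0.84,0,0,0,0,0.85],[0.26,-0.84,0,0,0,0,0.85],[0.26,-0.84,0.1,0,0,0,0.85],[0.26,-0.84,0.2,0,0,0,0.85],[0.26,-0.84,0.2,0,0,0,0.85],[0.26,-0.84,0.2,0,0,0,0.85],[0.26,-0.84,0.2,0,0,0,0.85],[0.17,-0.4,0.1,0,0,0,0.85],[0,0,0,0,0,0,0.85],[0,0,0,0,0,0,0.85]]'
python3 - <<'E'
from h import *
bottles()
go(642.5,60,55,141)
im=optics.get_image("side"); cv2.imwrite("pics/s2.png",cv2.resize(im[110:310,150:400],None,fx=3,fy=3)[:,:,::-1])
E
```

```text
t: 18.7
ee_pos: [642.6, 60.4, 180.5]
orientation: [1.351, -2.836, -0.001]
ft_force: [-0.0, -0.1, -0.1]
width: 74.3
grasp_force: 0.0
conf 0.83 px [285. 156.] rect86 [array([653.7, -34.2]), array([50.3, 56.3]), np.float64(59.5)] white116 [656.8 -37.5] orange60 [652.9 -45.9]
t 18.8 at [642.6  61.5 181. ] yaw 141.1 q6 -2.39 tilt [-0.  0.] turn 0.01 shift [ 0.03  -0.021  3.151]
```

View pics/s2.png

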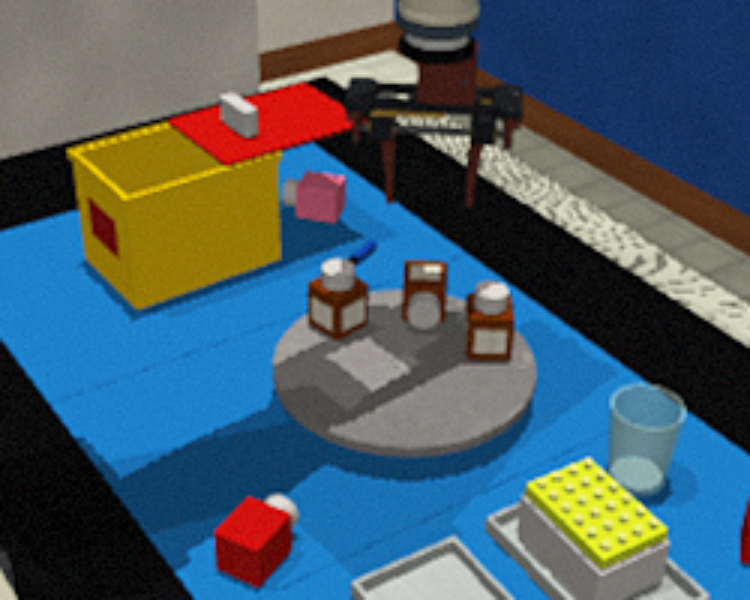

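The side view shows the tipped bottle at crop (425,290), straight below the open fingers, and the two standing bottles unmoved. I'll descend and grip.

```bash
python3 -m jog '[[0.03,0,0.4,0,0,0,0.85],[0,0,0.5,0,0,0,0.85],[0,0,0.5,0,0,0,0.85],[0,0,0.5,0,0,0,0.85],[0,0,0.5,0,0,0,0.85],[0,0,0.4,0,0,0,0.85],[0,0,0.25,0,0,0,0.85],[0,0,0.1,0,0,0,0.85],[0,0,0,0,0,0,0],[0,0,0,0,0,0,0],[0,0,0,0,0,0,0],[0,0,0,0,0,0,0],[0,0,0,0,0,0,0],[0,0,0,0,0,0,0],[0,0,0,0,0,0,0],[0,0,0,0,0,0,0]]'
```

```text
t: 20.45
ee_pos: [643.0, 59.5, 55.5]
orientation: [-1.352, 2.834, -0.001]
ft_force: [-1.2, -0.1, 6.1]
width: 47.8
grasp_force: 29.9
```

```bash
python3 -m jog '[[0,0,-0.3,0,0,0,0],[0,0,-0.5,0,0,0,0],[0,0,-0.5,0,0,0,0],[0,0,-0.5,0,0,0,0],[0,0,-0.5,0,0,0,0],[0,0,-0.5,0,0,0.5,0],[0,0,-0.5,0,0,1,0],[0,0,-0.5,0,0,1,0],[0,0,-0.3,0,0,1,0],[0,0,0,0,0,1,0],[0,0,0,0,0,1,0],[0,0,0,0,0,1,0],[0,0,0,0,0,1,0],[0,0,0,0,0,0.78,0],[0,0,0,0,0,0,0]]'
python3 - <<'E'
from h import *
go(469,375,220,91.5)
E
```

```text
t: 21.95
ee_pos: [642.1, 59.5, 219.0]
orientation: [0.035, -3.141, 0.0]
ft_force: [-0.2, -0.8, -0.9]
width: 48.3
grasp_force: 29.9
t 21.9 at [642.1  59.5 219. ] yaw 91.3 q6 -1.52 tilt [-0. -0.] turn -0.03 shift [ 4.119  7.999 -0.025]
```

```bash
python3 -m jog '[[0.2,0.4,0,0,0,0,0],[0.4,0.78,0,0,0,0,0],[0.4,0.78,0,0,0,0,0],[0.4,0.78,0,0,0,0,0],[0.4,0.78,0,0,0,0,0],[0.4,0.78,0,0,0,0,0],[0.4,0.78,0,0,0,0,0],[0.4,0.78,0,0,0,0,0],[0.4,0.78,0,0,0,0,0],[0.4,0.78,0,0,0,0,0],[0.32,0.58,0,0,0,0,0],[0,0,0,0,0,0,0],[0,0,0,0,0,0,0]]'
python3 - <<'E'
from h import *
go(469,375,105,91.5)
E
```

```text
t: 23.25
ee_pos: [469.2, 376.1, 218.7]
orientation: [0.041, -3.141, 0.001]
ft_force: [-0.1, 0.6, -1.0]
width: 48.1
grasp_force: 29.9
t 23.2 at [469.2 376.1 218.7] yaw 91.5 q6 -0.94 tilt [-0. -0.] turn 0.00 shift [ 0.006 -0.028  2.843]
```

```bash
python3 -m jog '[[0,0,0.2,0,0,0,0],[0,0,0.4,0,0,0,0],[0,0,0.4,0,0,0,0],[0,0,0.4,0,0,0,0],[0,0,0.4,0,0,0,0],[0,0,0.4,0,0,0,0],[0,0,0.4,0,0,0,0],[0,0,0.2,0,0,0,0],[0,0,0,0,0,0,0]]';python3 -m jog '[[0,0,0,0,0,0,0.68],[0,0,0,0,0,0,0.68],[0,0,0,0,0,0,0.68],[0,0,0,0,0,0,0.68],[0,0,-0.4,0,0,0,0.68],[0,0,-0.5,0,0,0,0.68],[0,0,-0.5,0,0,0,0.68],[0,0,-0.5,0,0,0,0.68],[0,0,-0.5,0,0,0,0.68],[0,0,-0.6,0,0,0,0.68],[0,0,0,0,0,0,1]]'
python3 - <<'E'
from h import *
go(581,365,230,1.5)
im=optics.get_image("top"); cv2.imwrite("pics/b2.png",cv2.resize(im[120:280,60:260],None,fx=3,fy=3)[:,:,::-1])
E
```

```text
t: 24.15
ee_pos: [469.7, 374.6, 105.2]
orientation: [0.035, -3.139, 0.002]
ft_force: [-0.4, -0.5, -1.3]
width: 47.9
grasp_force: 29.9
t: 25.25
ee_pos: [471.9, 377.0, 231.3]
orientation: [-0.036, 3.136, 0.007]
ft_force: [-0.6, 0.2, 0.2]
width: 64.8
grasp_force: 0.0
t 25.2 at [471.9 377.  231.3] yaw 91.3 q6 -0.94 tilt [0.006 0.004] turn 14.97 shift [-0.37   2.718  0.034]
```

View pics/b2.png

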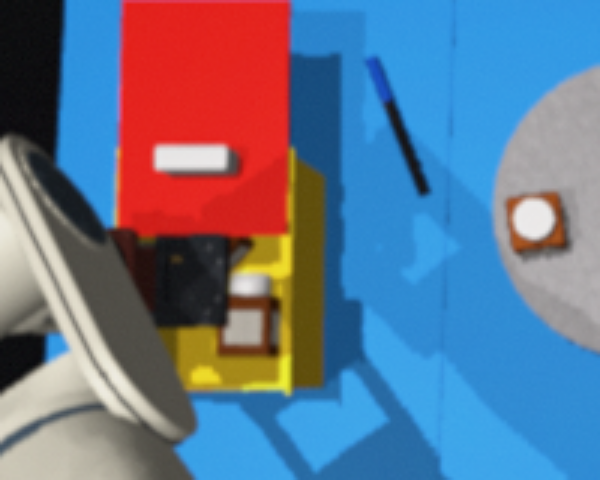

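The first bottle lies in the bin (crop (250,325)) and the second dropped beside it under the gripper. Next I'll shut the lid.

```bash
python3 -m jog '[[0,0,0,0,0,1,1],[0,0,0,0,0,1,1],[0,0,0,0,0,1,1],[0,0,0,0,0,1,1],[0,0,0,0,0,1,1],[0,0,0,0,0,1,1],[0,0,0,0,0,1,1],[0,0,0,0,0,1,1],[0,0,0,0,0,1,1],[0,0,0,0,0,1,1],[0,0,0,0,0,1,1],[0,0,0,0,0,1,1],[0,0,0,0,0,1,1],[0,0,0,0,0,1,1],[0,0,0,0,0,1,1],[-0.1,0.7,0,0,0,0,1],[-0.1,0.7,0,0,0,0,1],[-0.1,0.7,0,0,0,0,1],[-0.07,0.6,0,0,0,0,1],[0,0,0,0,0,0,1]]'
python3 - <<'E'
from h import *
go(581.7,364.5,166,1.5)
E
```

```text
t: 27.3
ee_pos: [580.4, 362.4, 225.4]
orientation: [2.197, 2.245, -0.001]
ft_force: [0.5, 0.2, -0.4]
width: 87.8
grasp_force: 0.0
t 27.3 at [580.4 362.4 225.4] yaw 1.2 q6 0.52 tilt [-0.    -0.001] turn -0.05 shift [0.051 0.033 1.486]
```

```bash
python3 -m jog '[[0.05,0.03,0.4,0,0,0,1],[0,0,0.4,0,0,0,1],[0,0,0.4,0,0,0,1],[0,0,0.27,0,0,0,1],[0,0,0,0,0,0,0],[0,0,0,0,0,0,0],[0,0,0,0,0,0,0],[0,0,0,0,0,0,0],[0,0,0,0,0,0,0],[0,0,0,0,0,0,0],[0,0,0,0,0,0,0],[0,0,0,0,0,0,0],[0,0,0,0,0,0,0],[0,0,0,0,0,0,0],[0,0,0,0,0,0,0],[0,0,0,0,0,0,0]]' && python3 -m jog '[[0,-0.25,0,0,0,0,0],[0,-0.25,0,0,0,0,0],[0,-0.25,0,0,0,0,0],[0,-0.25,0,0,0,0,0],[0,-0.25,0,0,0,0,0],[0,-0.25,0,0,0,0,0],[0,-0.25,0,0,0,0,0],[0,-0.25,0,0,0,0,0],[0,-0.25,0,0,0,0,0],[0,-0.25,0,0,0,0,0],[0,-0.25,0,0,0,0,0],[0,-0.25,0,0,0,0,0],[0,0,0,0,0,0,0]]'
```

```text
t: 28.9
ee_pos: [579.9, 365.3, 167.9]
orientation: [2.195, 2.247, 0.001]
ft_force: [1.3, 0.0, -0.2]
width: 19.6
grasp_force: 30.0
t: 30.2
ee_pos: [457.6, 361.7, 167.9]
orientation: [-2.195, -2.248, 0.004]
ft_force: [-1.8, -6.6, 3.0]
width: 19.8
grasp_force: 30.0
```

```bash
python3 -m jog '[[0,-0.1,0,0,0,0,0],[0,-0.05,0,0,0,0,0],[0,0,0,0,0,0,0],[0,0,0,0,0,0,0]]'; python3 -m jog '[[0,-0.05,0,0,0,0,0],[0,0,0,0,0,0,0],[0,0,0,0,0,0,0]]'
```

```text
t: 30.6
ee_pos: [452.5, 361.6, 167.9]
orientation: [2.195, 2.247, -0.003]
ft_force: [-1.1, -6.3, 3.9]
width: 19.9
grasp_force: 30.0
t: 30.9
ee_pos: [451.7, 361.6, 167.9]
orientation: [2.194, 2.246, -0.001]
ft_force: [4.0, -6.2, 0.6]
width: 19.9
grasp_force: 30.0
```

```bash
python3 -m jog '[[0,-0.05,0,0,0,0,0],[0,0,0,0,0,0,0],[0,0,0,0,0,0,0]]'
```

```text
t: 31.2
ee_pos: [451.7, 361.6, 167.9]
orientation: [2.193, 2.245, 0.004]
ft_force: [12.8, -7.0, -4.8]
width: 19.9
grasp_force: 30.0
```

```bash
python3 -m jog '[[0,0.04,0,0,0,0,0],[0,0,0,0,0,0,0.8],[0,0,0,0,0,0,1],[0,0,0,0,0,0,1],[0,0,0,0,0,0,1],[0,0,-0.5,0,0,0,1],[0,0,-0.5,0,0,0,1],[0,0,-0.5,0,0,0,1],[0,0,0,0,0,0,1]]'
python3 - <<'E'
from h import *
im=optics.get_image("top").astype(int)
bottles()
w=np.zeros(im.shape[:2],bool); w[205:240,100:146]=(im.min(2)>150)[205:240,100:146]
print("fin",rect(w,"top",192))
for k in (0,5): go(545.6,88.5,190,k)
cv2.imwrite("pics/c3.png",np.uint8(cv2.resize(im[130:250,180:330].astype(np.uint8),None,fx=4,fy=4,interpolation=cv2.INTER_CUBIC))[:,:,::-1])
E
```

```text
t: 32.1
ee_pos: [452.4, 363.6, 230.5]
orientation: [2.195, 2.247, 0.008]
ft_force: [0.5, -0.9, -0.0]
width: 80.3
grasp_force: 0.0
conf 0.76 px [286. 156.] rect86 [array([653.7, -37.4]), array([49.9, 57.2]), np.float64(56.0)] white116 [656.1 -37. ] orange60 [655.8 -37.4]
conf 0.58 px [238. 194.] rect86 [array([544.6,  87.8]), array([51.1, 50.7]), np.float64(1.8)] white116 [546.9  88.9] orange60 [547.3  90. ]
fin ((451.08465576171875, 367.30059814453125), (12.320812225341797, 12.080842018127441), 2.719191312789917)
t 32.2 at [450.8 362.1 227. ] yaw 1.3 q6 0.63 tilt [-0.001 -0.001] turn 0.22 shift [-6.84   2.37   0.926]
t 32.2 at [450.8 362.1 227. ] yaw 1.3 q6 0.63 tilt [-0.001 -0.001] turn -0.61 shift [-7.02   1.765  0.926]
```

View pics/c3.png

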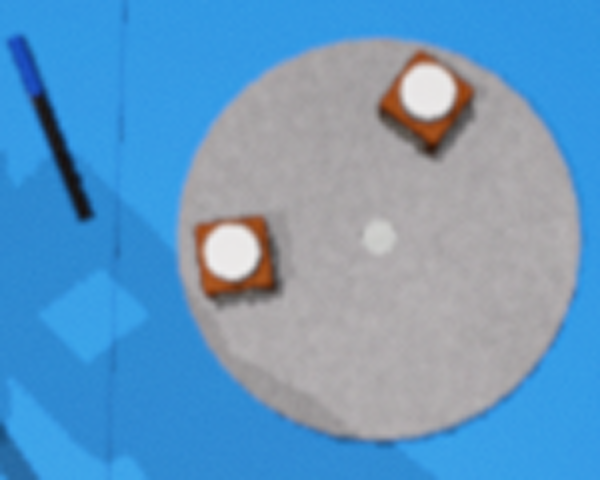

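Both standing bottles are unmoved, at crop (232,252), about 7° off square, and (428,92).

```bash
python3 -m jog '[[0,0,0,0,0,-0.95,1],[-0.4,0.08,0,0,0,0,1],[-0.85,0.18,0,0,0,0,1],[-0.85,0.18,0,0,0,0,1],[-0.85,0.18,0,0,0,0,1],[-0.85,0.18,0,0,0,0,1],[-0.85,0.18,0.2,0,0,0,1],[-0.85,0.18,0.2,0,0,0,1],[-0.85,0.18,0.2,0,0,0,1],[-0.73,0.18,0.2,0,0,0,1],[0,0,0.1,0,0,0,1],[0,0,0,0,0,0,1],[0,0,0,0,0,0,1]]'
python3 - <<'E'
from h import *
go(546,88.7,60,7)
E
```

```text
t: 33.55
ee_pos: [545.7, 89.0, 191.5]
orientation: [-2.081, -2.352, 0.001]
ft_force: [0.5, -0.1, -0.9]
width: 88.0
grasp_force: 0.0
t 33.5 at [545.7  89.  191.5] yaw 7.0 q6 0.02 tilt [-0.001  0.   ] turn -0.00 shift [-0.008  0.006  3.288]
```

```bash
python3 -m jog '[[0,0,0.4,0,0,0,1],[0,0,0.5,0,0,0,1],[0,0,0.5,0,0,0,1],[0,0,0.5,0,0,0,1],[0,0,0.5,0,0,0,1],[0,0,0.4,0,0,0,1],[0,0,0.3,0,0,0,1],[0,0,0.18,0,0,0,1],[0,0,0,0,0,0,1],[0,0,0,0,0,0,0],[0,0,0,0,0,0,0],[0,0,0,0,0,0,0],[0,0,0,0,0,0,0],[0,0,0,0,0,0,0],[0,0,0,0,0,0,0],[0,0,0,0,0,0,0],[0,0,0,0,0,0,0],[0,0,0,0,0,0,0],[0,0,0,0,0,0,0]]'
```

```text
t: 35.45
ee_pos: [546.5, 88.7, 60.9]
orientation: [2.081, 2.353, 0.0]
ft_force: [0.3, -0.8, 4.5]
width: 48.0
grasp_force: 29.6
```

```bash
python3 -m jog '[[0,0,-0.2,0,0,0,0],[0,0,-0.4,0,0,0,0],[0,0,-0.5,0,0,0,0],[0,0,-0.5,0,0,0,0],[0,0,-0.5,0,0,0,0],[0,0,-0.4,0,0,0.75,0],[0,0,-0.1,0,0,0.75,0],[0,0,0,0,0,0,0]]'
python3 - <<'E'
from h import *
go(408,-352,164,-2)
im=optics.get_image("top")
for d in optics.masks_of("tray_b","top"): print(d["conf"],rect(d["pixels"],"top",18))
s=im.astype(int)[220:280,340:425]; g=np.zeros(im.shape[:2],bool); g[220:280,340:425]=s[:,:,0]>95
print(rect(g,"top",18))
E
```

```text
t: 36.25
ee_pos: [546.7, 88.8, 165.7]
orientation: [2.259, 2.182, 0.002]
ft_force: [1.3, 0.2, -1.2]
width: 49.0
grasp_force: 29.6
t 36.2 at [546.7  88.8 165.7] yaw -2.0 q6 0.17 tilt [0.002 0.   ] turn -0.00 shift [-11.135  -3.08    0.043]
0.9 ((556.5757446289062, -315.54925537109375), (186.55010986328125, 113.11267852783203), 87.74813842773438)
0.73 ((408.71209716796875, -313.61474609375), (185.20977783203125, 114.84709167480469), 86.92952728271484)
0.22 ((499.188232421875, 402.9569091796875), (221.62100219726562, 160.55006408691406), 1.4891412258148193)
((409.3053894042969, -313.9688415527344), (183.66494750976562, 113.29557037353516), 87.49777221679688)
```

```bash
python3 -m jog '[[-0.4,-0.11,0,0,0,0,0],[-0.8,-0.22,0,0,0,0,0],[-0.8,-0.22,0,0,0,0,0],[-0.8,-0.22,0,0,0,0,0],[-0.8,-0.22,0,0,0,0,0],[-0.8,-0.22,0,0,0,0,0],[-0.8,-0.22,0,0,0,0,0],[-0.8,-0.22,0,0,0,0,0],[-0.8,-0.22,0,0,0,0,0],[-0.8,-0.22,0,0,0,0,0],[-0.8,-0.22,0,0,0,0,0],[-0.8,-0.22,0,0,0,0,0],[-0.8,-0.22,0,0,0,0,0],[-0.8,-0.22,0,0,0,0,0],[-0.38,-0.13,0,0,0,0,0],[0,0,0,0,0,0,0],[0,0,0,0,0,0,0]]'
python3 - <<'E'
from h import *
go(407.3,-354,26,-2)
im=optics.get_image("side"); cv2.imwrite("pics/s4.png",cv2.resize(im[190:390,230:480],None,fx=3,fy=3)[:,:,::-1])
E
```

```text
t: 38.05
ee_pos: [406.4, -353.3, 164.2]
orientation: [-2.259, -2.181, -0.0]
ft_force: [-0.8, -0.5, 0.1]
width: 48.2
grasp_force: 29.6
t 38.0 at [ 406.4 -353.3  164.2] yaw -2.0 q6 -0.70 tilt [-0.001  0.001] turn 0.00 shift [-0.016  0.023  3.455]
```

View pics/s4.png

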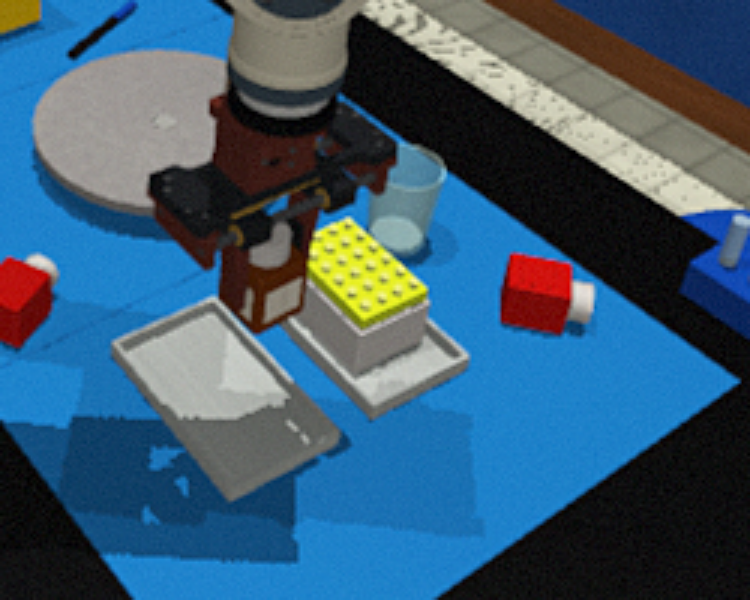

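The bottle hangs upright over the far part of the empty tray. I'll lower it gently.

```bash
python3 -m jog '[[0,0.02,0.4,0,0,0,0],[0,0,0.5,0,0,0,0],[0,0,0.5,0,0,0,0],[0,0,0.5,0,0,0,0],[0,0,0.5,0,0,0,0],[0,0,0.4,0,0,0,0],[0,0,0.3,0,0,0,0],[0,0,0.15,0,0,0,0],[0,0,0.1,0,0,0,0],[0,0,0.08,0,0,0,0],[0,0,0,0,0,0,0],[0,0,0,0,0,0,0]]'; python3 -m jog '[[0,0,0.03,0,0,0,0],[0,0,0,0,0,0,0],[0,0,0,0,0,0,0]]'
```

```text
t: 39.3
ee_pos: [408.1, -354.3, 27.9]
orientation: [2.259, 2.182, 0.0]
ft_force: [-0.6, 1.3, -0.6]
width: 48.3
grasp_force: 29.6
t: 39.6
ee_pos: [407.9, -354.1, 26.4]
orientation: [2.259, 2.183, -0.0]
ft_force: [-0.8, 0.4, -1.0]
width: 48.0
grasp_force: 29.6
```

```bash
python3 -m jog '[[0,0,0.03,0,0,0,0],[0,0,0,0,0,0,0],[0,0,0,0,0,0,0]]' | grep -E "ee_pos|ft"; python3 -m jog '[[0,0,0.02,0,0,0,0],[0,0,0,0,0,0,0],[0,0,0,0,0,0,0]]'| grep -E "ee_pos|ft"
```

```text
ee_pos: [407.8, -354.0, 25.0]
ft_force: [-0.5, -0.2, -0.6]
ee_pos: [407.9, -354.0, 24.9]
ft_force: [-1.4, 1.5, 6.7]
```

Contact at +6.7 N. Release and lift.

```bash
python3 -m jog '[[0,0,0,0,0,0,0.6],[0,0,0,0,0,0,0.7],[0,0,0,0,0,0,0.75],[0,0,0,0,0,0,0.75],[0,0,0,0,0,0,0.75],[0,0,-0.2,0,0,0,0.75],[0,0,-0.4,0,0,0,0.75],[0,0,-0.5,0,0,0,0.75],[0,0,-0.5,0,0,0,0.75],[0,0,-0.5,0,0,0,1],[0,0,-0.5,0,0,0,1],[0,0,-0.5,0,0,0,1],[0,0,-0.5,0,0,0,1],[0,0,-0.3,0,0,0,1],[0,0,0,0,0,0,1]]'
python3 - <<'E'
from h import *
bottles()
go(655.5,-37,190,56); go(655.5,-37,190,-33)
im=optics.get_image("side"); cv2.imwrite("pics/s5.png",cv2.resize(im[150:390,200:480],None,fx=2.5,fy=2.5)[:,:,::-1])
E
```

```text
t: 41.7
ee_pos: [408.6, -354.7, 182.2]
orientation: [2.257, 2.18, 0.0]
ft_force: [1.0, -0.7, -0.1]
width: 87.8
grasp_force: 0.0
conf 0.96 px [286. 154.] rect86 [array([653.9, -37. ]), array([50.4, 53.3]), np.float64(54.2)] white116 [656.4 -36.8] orange60 [656.7 -37.2]
t 41.8 at [ 407.6 -353.8  180.1] yaw -2.0 q6 -0.70 tilt [-0.  0.] turn -9.66 shift [-0.708 10.031 -0.249]
t 41.8 at [ 407.6 -353.8  180.1] yaw -2.0 q6 -0.70 tilt [-0.  0.] turn 5.17 shift [10.017  0.883 -0.249]
```

View pics/s5.png

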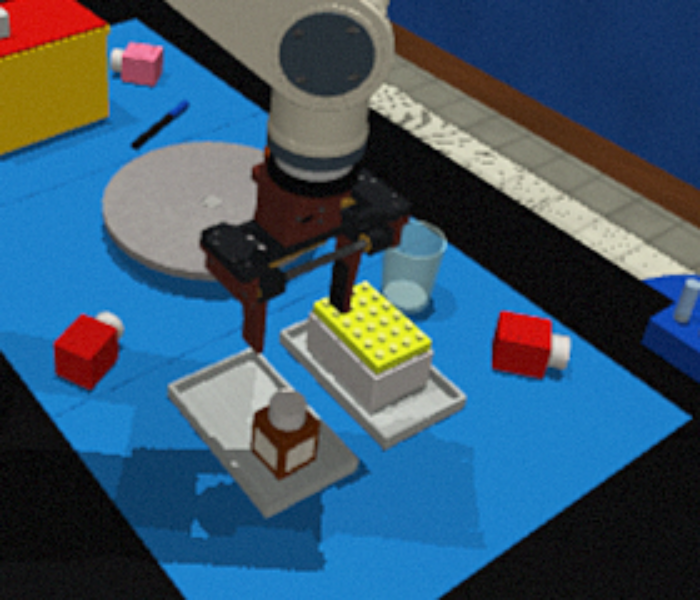

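The first good bottle stands upright in the tray at crop (287,440). I'll go for the last one.

```bash
python3 -m jog '[[0,0,-0.1,0,0,1,1],[0,0,-0.1,0,0,1,1],[0,0,0,0,0,1,1],[0,0,0,0,0,1,1],[0,0,0,0,0,1,1],[0,0,0,0,0,1,1],[0,0,0,0,0,0.4,1],[0,0,0,0,0,0,1],[0,0,0,0,0,0,1]]'|head -1
python3 - <<'E'
from h import *
go(656,-37,190,-40.5)
E
```

```text
t: 42.75
t 42.8 at [ 407.5 -353.6  187.4] yaw -40.3 q6 -0.03 tilt [-0.001  0.001] turn 0.03 shift [10.055 -0.416 -0.065]
```

```bash
python3 -m jog '[[0.4,0,0,0,0,0,1],[0.8,-0.04,0,0,0,0,1],[0.8,-0.04,0,0,0,0,1],[0.8,-0.04,0,0,0,0,1],[0.8,-0.04,0,0,0,0,1],[0.8,-0.04,0,0,0,0,1],[0.8,-0.04,0,0,0,0,1],[0.8,-0.04,0,0,0,0,1],[0.8,-0.04,0,0,0,0,1],[0.8,-0.04,0,0,0,0,1],[0.8,-0.04,0,0,0,0,1],[0.8,-0.02,0,0,0,0,1],[0.8,0,0,0,0,0,1],[0.05,0,0,0,0,0,1],[0,0,0,0,0,0,1],[0,0,0,0,0,0,1]]'
python3 - <<'E'
from h import *
bottles()
go(656,-37,60,-40.5)
im=optics.get_image("side"); cv2.imwrite("pics/s6.png",cv2.resize(im[110:310,200:400],None,fx=3,fy=3)[:,:,::-1])
E
```

```text
t: 44.35
ee_pos: [654.6, -36.8, 187.9]
orientation: [-2.851, -1.319, 0.002]
ft_force: [-0.4, 0.9, -0.3]
width: 87.7
grasp_force: 0.0
t 44.5 at [654.7 -37.5 188.2] yaw -40.4 q6 0.63 tilt [-0.001 -0.   ] turn 0.01 shift [0.031 0.017 3.205]
```

View pics/s6.png

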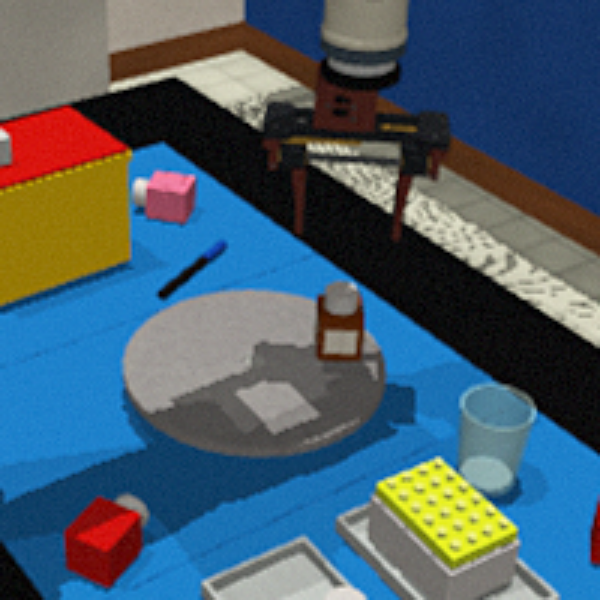

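Bottle stands at crop (342,325), below the fingers (mid 350,235). Descend and grip.

```bash
python3 -m jog '[[0.02,0.02,0.4,0,0,0,1],[0,0,0.5,0,0,0,1],[0,0,0.5,0,0,0,1],[0,0,0.5,0,0,0,1],[0,0,0.4,0,0,0,1],[0,0,0.4,0,0,0,1],[0,0,0.3,0,0,0,1],[0,0,0.18,0,0,0,1],[0,0,0,0,0,0,1],[0,0,0,0,0,0,0],[0,0,0,0,0,0,0],[0,0,0,0,0,0,0],[0,0,0,0,0,0,0],[0,0,0,0,0,0,0],[0,0,0,0,0,0,0],[0,0,0,0,0,0,0],[0,0,0,0,0,0,0],[0,0,0,0,0,0,0],[0,0,0,0,0,0,0]]' && python3 -m jog '[[0,0,-0.1,0,0,0,0],[0,0,-0.3,0,0,0,0],[0,0,-0.5,0,0,0,0],[0,0,-0.5,0,0,0,0],[0,0,-0.5,0,0,0,0],[0,0,-0.5,0,0,0,0],[0,0,-0.3,0,0,0,0],[0,0,0,0,0,0,0]]'
```

```text
t: 46.4
ee_pos: [656.5, -36.7, 61.4]
orientation: [-2.851, -1.318, 0.0]
ft_force: [-3.4, -0.0, 4.9]
width: 48.9
grasp_force: 29.1
t: 47.2
ee_pos: [657.8, -36.9, 171.4]
orientation: [2.85, 1.318, 0.005]
ft_force: [-0.9, 0.3, -1.7]
width: 48.9
grasp_force: 29.1
```

Run:
```python
from h import *
go(410.7,-274,164,-2)
```

```text
t 47.2 at [657.8 -36.9 171.4] yaw -40.4 q6 0.63 tilt [ 0.004 -0.   ] turn -6.39 shift [-6.141 -5.967  0.184]
```

```bash
python3 -m jog '[[0,0,0,0,0,-0.8,0],[0,0,0,0,0,-0.8,0],[0,0,0,0,0,-0.8,0],[0,0,0,0,0,-0.8,0],[0,0,0,0,0,-0.8,0],[0,0,0,0,0,-0.8,0],[0,0,0,0,0,-0.8,0],[0,0,0,0,0,-0.8,0],[0,0,0,0,0,0,0]]'|head -1; python3 -m jog '[[-0.28,-0.27,0,0,0,0,0],[-0.56,-0.54,0,0,0,0,0],[-0.56,-0.54,0,0,0,0,0],[-0.56,-0.54,0,0,0,0,0],[-0.56,-0.54,0,0,0,0,0],[-0.56,-0.54,0,0,0,0,0],[-0.56,-0.54,0,0,0,0,0],[-0.56,-0.54,0,0,0,0,0],[-0.56,-0.54,0,0,0,0,0],[-0.56,-0.54,0,0,0,0,0],[-0.56,-0.54,0,0,0,0,0],[-0.28,-0.3,0,0,0,0,0],[0,0,0,0,0,0,0],[0,0,0,0,0,0,0]]'
python3 - <<'E'
from h import *
go(410.7,-274,27.5,-2)
E
```

```text
t: 48.1
t: 49.5
ee_pos: [408.8, -274.9, 169.1]
orientation: [-2.262, -2.18, -0.0]
ft_force: [0.1, -0.4, -1.1]
width: 49.3
grasp_force: 29.1
t 49.5 at [ 408.8 -274.9  169.1] yaw -2.1 q6 -0.58 tilt [0. 0.] turn -0.02 shift [0.025 0.047 3.539]
```

```bash
python3 -m jog '[[0.02,0.04,0.4,0,0,0,0],[0,0,0.5,0,0,0,0],[0,0,0.5,0,0,0,0],[0,0,0.5,0,0,0,0],[0,0,0.5,0,0,0,0],[0,0,0.4,0,0,0,0],[0,0,0.3,0,0,0,0],[0,0,0.2,0,0,0,0],[0,0,0.12,0,0,0,0],[0,0,0.1,0,0,0,0],[0,0,0,0,0,0,0],[0,0,0,0,0,0,0]]'; python3 -m jog '[[0,0,0.03,0,0,0,0],[0,0,0,0,0,0,0],[0,0,0,0,0,0,0]]' | grep -E "ee_pos|ft"
```

```text
t: 50.7
ee_pos: [411.3, -274.3, 28.6]
orientation: [2.259, 2.182, 0.0]
ft_force: [0.1, 0.2, -0.8]
width: 48.8
grasp_force: 29.1
ee_pos: [411.1, -274.2, 27.3]
ft_force: [-1.4, -0.6, -1.0]
```

```bash
python3 -m jog '[[0,0,0.03,0,0,0,0],[0,0,0,0,0,0,0],[0,0,0,0,0,0,0]]' | grep -E "ee_pos|ft"; python3 -m jog '[[0,0,0.025,0,0,0,0],[0,0,0,0,0,0,0],[0,0,0,0,0,0,0]]'| grep -E "ee_pos|ft"
```

```text
ee_pos: [411.0, -274.0, 25.8]
ft_force: [-0.4, 0.7, -1.1]
ee_pos: [411.1, -274.1, 25.3]
ft_force: [-1.2, -0.1, 5.7]
```

```bash
python3 -m jog '[[0,0,0,0,0,0,0.6],[0,0,0,0,0,0,0.7],[0,0,0,0,0,0,0.75],[0,0,0,0,0,0,0.75],[0,0,0,0,0,0,0.75],[0,0,-0.2,0,0,0,0.75],[0,0,-0.4,0,0,0,0.75],[0,0,-0.5,0,0,0,0.75],[0,0,-0.5,0,0,0,0.75],[0,0,-0.5,0,0,0,1],[0,0,-0.5,0,0,0,1],[0,0,-0.5,0,0,0,1],[0,0,-0.5,0,0,0,1],[0.6,0,-0.4,0,0,0,1],[0.7,0,0,0,0,0,1],[0.7,0,0,0,0,0,1],[0.7,0,0,0,0,0,1],[0.7,0,0,0,0,0,1],[0,0,0,0,0,0,1],[0,0,0,0,0,0,1]]'
python3 - <<'E'
from h import *
bottles()
im=optics.get_image("top").astype(int)
w=np.zeros(im.shape[:2],bool); w[205:240,100:146]=(im.min(2)>150)[205:240,100:146]
print("fin",rect(w,"top",192))
for n in ("top","side"): cv2.imwrite(f"pics/{n}9.png",optics.get_image(n)[:,:,::-1])
E
```

```text
t: 53.6
ee_pos: [415.9, -138.0, 185.4]
orientation: [2.257, 2.184, 0.0]
ft_force: [-0.1, -0.1, 0.2]
width: 87.6
grasp_force: 0.0
fin ((451.2577819824219, 360.0819396972656), (17.014070510864258, 55.92939758300781), 1.383299708366394)
```

View pics/top9.png

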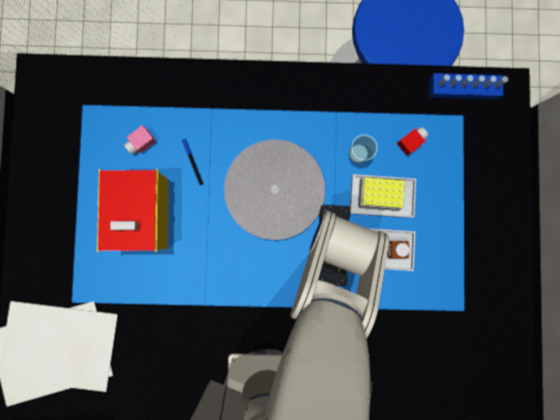

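View pics/side9.png

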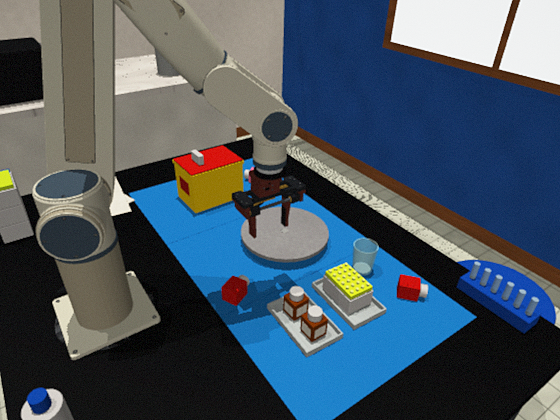

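The final pictures show an empty carousel, a shut lid (fin at (122,226)), and both good bottles upright in the tray at side view (295,303) and (314,322). The bystanders have not moved.

```bash
python3 -c "
from workcell import ctrl
print(ctrl.close_job())"
```

```text
the job is handed in; nothing more can be done
None
```

The job is handed in: the two leaked bottles are in the bin with its lid slid fully shut, the two good bottles stand upright in the empty tray, and the final pictures show the tip box, beaker and pen where they were.

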